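# Raise the welding current by four clicks and store it

### The job

On the welding control unit, turn the big click-stop dial exactly four clicks clockwise (seen from above) by pushing one side of its raised bar with a fingertip; never pinch the bar between the fingers. Only when the dial rests at the fourth click, press the round button beside it right down with a fingertip to store the setting, and let it come back up. Leave the bottle, brush, nozzle and magnetic square where they stand, and finish clear of everything.

Things in the scene. Friction and masses are not known exactly. Their poses are not given: they have to be found in the camera images.
- dial (a joint): the dial's angle in rad: 0 at the start of every run, wherever the bar points then; it grows clockwise seen from above. Click stops lie every 0.5236 rad (30 degrees), at 0, 0.524, 1.047, ...; four clicks is 2.094. Between two stops the dial resists up to half-way (peak about 0.13 N m, i.e. some 4 N at 35 mm from the axis), then snaps on to the next stop by itself. It turns on well past four clicks in either direction, there is no end stop at the fourth.
- dial_foot (a point): point on the dial's vertical axis at the level of the dial disc's upper face (77 mm above the bench). The black disc is 96 mm in diameter and 8 mm thick, on a dark steel bezel 120 mm in diameter with 12 white ticks, one per click. Across the disc stands a straight bare aluminium bar 90 mm long (45 mm either side of the axis), 14 mm wide and 27 mm high above the disc, with upright flat sides. The dial cannot be lifted.
- dial_nose (a point): foot of the bar's pointer end, 45 mm from the axis at the level of the disc's upper face; turns with the dial. A black line runs along the top of this half of the bar. At the start it points within 63 degrees of the unit's own x axis, to either side.
- dial_left: left half of the bar, seen from the axis looking towards the pointer end: 90 x 7 x 27 mm; origin on the dial's axis at the disc's upper face, x towards the pointer end, z up. Pushing on this side turns the dial clockwise at the pointer half; touching both halves' sides at once counts as pinching.
- dial_right: right half of the bar, same size, same origin and axes. Pushing on this side turns the dial clockwise at the plain (unmarked) half.
- store_top (a point): centre of the top of the round black push button, 32 mm in diameter, which moves straight down; it stands on the same unit about 130 mm from the dial's axis
- store (a joint): the button's travel in m: 0 up, 0.006 right down; a spring pushes it back, right down takes 5 N
- unit: grey box with black corner guards, fixed to the bench: 160 (x) x 260 (y) x 63 mm high, origin at the centre of its underside. Dial axis at x = 0, y = +55 mm, button at x = 0, y = -75 mm. It cannot move.
- spray_mid (a point): dark closed bottle, 54 mm in diameter, 125 mm tall, standing loose beside the dial's end of the unit; point on its axis 60 mm up. Leave alone.
- brush_mid (a point): hand brush about 200 mm long lying loose beyond the unit, point near its middle. Leave alone.
- nozzle_mid (a point): copper torch nozzle, 30 mm in diameter, 62 mm tall, standing loose on the robot's side of the unit; point at half height. Leave alone.
- square_mid (a point): steel magnetic welding square, a 75 x 75 mm upright plate 24 mm thick, standing loose beside the button's end of the unit; point at its centre. Leave alone.

How it is judged (in metres and radians):
On the way, in this order (a step that is already met when the one before it is completed fails the run):
1. the dial rests at the fourth click clockwise (value of joint dial between 1.937 and 2.251 rad), for 0.3 s.
2. the button is pressed right down with the dial at the fourth click (all of step 1 and value of joint store above 0.0045 m), for 0.05 s.
At the end, for the whole second after the job is handed in: The dial rests at the fourth click clockwise of its start (2.094 rad, within 0.105 rad) and the button, pressed at least 4.5 mm after that, is up again (within 1.5 mm) (value of joint dial between 1.99 and 2.199 rad and value of joint store below 0.0015 m); the robot touches nothing.
It fails at once if the bar is pinched (pushed with more than 1.5 N on both its halves at once) (contact force between the fingers and dial_left above 1.5 N and contact force between the fingers and dial_right above 1.5 N).
It fails at once if the button is pressed (over 3 mm) while the dial is not at the fourth click (value of joint store above 0.003 m and not (value of joint dial between 1.885 and 2.304 rad)).
It fails at once if the bottle, brush, nozzle or magnetic square is lifted or moved more than 20 mm (distance of any of spray_mid, brush_mid, nozzle_mid, square_mid from where it was at the start of the episode above 0.02 m).
It also fails if it takes over 64 s, if anything falls off the work surface, if the arm or the gripper's body presses on something with over 40 N, if the wrist force passes 120 N, or if a joint passes its speed limit or range.

### The arm

A 7-joint arm with a two-finger parallel gripper is mounted at the origin on the work surface. World frame = base frame: x ahead of the robot, y to its left, z up, the work surface at z = 0. Lengths are in m, angles in degrees, forces in N, time in s.
With the tool pointing down it reaches from about 0.425 to 0.95 m from the base axis. Payload 4.7 kg.
Tool frame: the origin (TCP) lies between the finger pads; the fingertips stand 22 mm ahead of it and the grasp point (between the pads) lies 3 mm ahead of it; z points along the fingers, y is the line along which they close (so a half turn about z gives the same grasp; the last joint's range is limited). The gripper opens to 87 mm and grips with 3 to 60 N. Pads are 19 mm wide; open, the fingers measure 117 mm over their backs; the gripper's body (75 mm by 190 mm) begins 51 mm behind the grasp point.
Start: joints at [67.844, 26.849, -2.785, 87.806, 1.381, 65.374, -4.715], TCP at [0.236, -0.632, 0.245] pointing down, gripper open.
Joint ranges: [-148.3, 148.3], [-19.14, 114.17], [-79.39, 73.82], [5.75, 140.21], [-59.74, 239.74], [12.07, 113.84], [-152.46, 152.46]. Speed limits (degrees/s): [147.25, 147.25, 180, 180, 180, 180, 180].

### API

Orientations are given as [roll, pitch, yaw] about the fixed x, y, z axes, in that order (R = Rz(yaw) Ry(pitch) Rx(roll)).
In Python, from station import ctrl, planner, cams, job gives the robot as it stands. Calls block until the motion is done:
- ctrl.move_pose(position, orientation): joint-space move of the TCP to a pose.
- ctrl.move_straight(position, attitude=None, v=0.15): straight line of the TCP; attitude=None keeps the orientation; v is the mean speed in m/s.
- ctrl.goto_joints(angles): joint-space move.
- ctrl.open_jaws() and ctrl.close_gripper(effort=None): open the fingers fully, or close them until they stop; effort is the grip in N (None keeps the last).
- ctrl.hold(seconds).
- planner.solve_ik(position, orientation): joint angles nearest the present ones, or None.
- ctrl.observe(): the state.
- cams.snapshot(name): name is "side" or "top"; returns a dict with "frame" (384x512x3 uint8, blue, green, red), "K" (3x3 intrinsics, pixels), "R" (3x3) and "t" (3): a world point X has camera coordinates R X + t. Camera axes: x right, y down, z forward; pixel columns grow to the right and rows downward; lengths in m; the calibration is good to about 2 mm. A picture is of the moment at which its call begins. There is no depth.
A pose or a line that the arm cannot do raises ctrl.MotionError and nothing moves.
- job.sign_off(): hands the job in; it is judged then, once.
The state is a dict: "time": time; "q": joint angles; "qd": joint speeds; "tau": joint torques, N m; "tool_pos": TCP position; "tcp_rot": TCP orientation; "ft_force": force on the tool from outside, world axes, zero at the start; "wrist_torque": the same for the moment, N m; "gripper_width": opening from 0.0 (shut) to 1.0 (fully open); "grip_force": force on a finger pad.
Only numpy, scipy, OpenCV 4.12 (cv2) and the standard library are available. Lean on these libraries where they do the work, as an engineer would, in place of code of your own. Each camera call takes 0.05 s, during which the arm holds its last target. There are 200 camera calls.

## Working session

There is one attempt and no reset: what is moved stays moved. The work goes in short steps, each a Python script; the robot and the scene stay as the last script left them, time stands still between calls to the robot, and variables do not carry over. Pictures are saved under pics/ and viewed, at most 10 in all, crops included, and the job is handed in when it is done.

```bash
mkdir -p pics; ls; python3 - <<'E'
from station import ctrl, planner, cams, job
import cv2, numpy as np, pickle
d={n:cams.snapshot(n) for n in("side","top")}
pickle.dump(d,open("s0.pkl","wb"))
for n in d:
    cv2.imwrite(f"pics/{n}0.png",d[n]["frame"]); s=d[n]; print(n,s["K"].tolist(),"cam",(-s["R"].T@s["t"]).round(3), s["R"].round(3).tolist())
o=ctrl.observe(); print(o["time"],o["tool_pos"],o["tcp_rot"])
E
```

```text
pics
side [[425.0042598896975, 0.0, 260.62106895320136], [0.0, 425.0042598896975, 187.2030473135024], [0.0, 0.0, 1.0]] cam [-0.033  0.649  0.616] [[-0.694, -0.72, 0.005], [-0.39, 0.369, -0.844], [0.606, -0.588, -0.536]]
top [[441.4020772331435, 0.0, 254.12942264690398], [0.0, 441.4020772331435, 189.29775155275834], [0.0, 0.0, 1.0]] cam [0.496 0.062 1.025] [[-0.013, -1.0, 0.006], [-0.994, 0.013, -0.108], [0.108, -0.007, -0.994]]
0.1 [ 0.23624087 -0.63176339  0.24360486] [-1.79898728e+02  4.58902460e-03  2.05055313e+01]
```

View pics/top0.png

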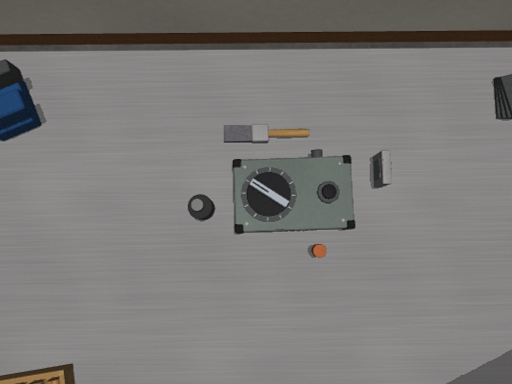

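View pics/side0.png

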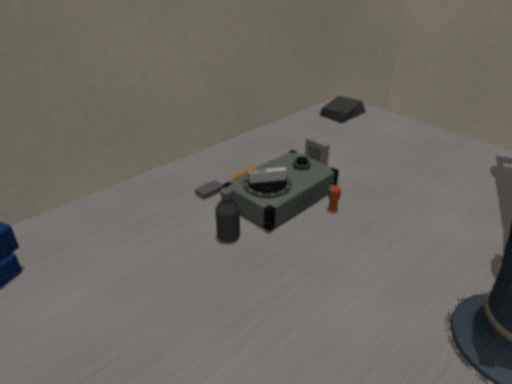

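The top view shows the dial at about (268,193), with the bar running from (251,180) to (288,206). The black line is on the upper-left half, so the pointer is towards +x/+y. The button is at (328,191), the bottle at (201,207), the nozzle at (319,251), the square at (381,170) and the brush at (266,133). The side view agrees.

```bash
cat > h.py <<'E'
import cv2, numpy as np
def ray(s,uv,z):
    uv=np.atleast_2d(np.float64(uv)); c=-s["R"].T@s["t"]
    d=np.c_[uv,np.ones(len(uv))]@np.linalg.inv(s["K"]).T@s["R"]
    return (c+d*((z-c[2])/d[:,2])[:,None])[:,:2]
def biggest(m):
    return max(cv2.findContours(m.astype(np.uint8),cv2.RETR_EXTERNAL,cv2.CHAIN_APPROX_NONE)[0],key=cv2.contourArea)
def rect(p): return cv2.minAreaRect(np.float32(p*1000))
def bar(s,ctr=(268,193)):
    g=cv2.cvtColor(s["frame"],cv2.COLOR_BGR2GRAY); yy,xx=np.mgrid[:384,:512]
    m=(g>130)&(np.hypot(xx-ctr[0],yy-ctr[1])<24)
    m=cv2.morphologyEx(m.astype(np.uint8),cv2.MORPH_CLOSE,np.ones((3,3)))
    c=biggest(m)[:,0]; p=ray(s,c,.104)
    return c,rect(p)
E
python3 - <<'E'
import pickle,cv2,numpy as np
from h import *
d=pickle.load(open("s0.pkl","rb")); s=d["top"]; f=s["frame"].astype(int)
b,g,r=f[...,0],f[...,1],f[...,2]
print("unit px",f[222,300],"bench",f[222,380],"bar",f[190,262],f[200,278],"disc",f[205,258],"bez",f[215,262],"btn",f[191,329])
yy,xx=np.mgrid[:384,:512]
roi=(xx>225)&(xx<362)&(yy>150)&(yy<240)
m=roi&(((g-r)>8)|(b+g+r<130))
m=cv2.morphologyEx(m.astype(np.uint8),cv2.MORPH_OPEN,np.ones((15,15)))
c=biggest(m)[:,0]; print("unit",rect(ray(s,c,.063)))
c,rb=bar(s); print("bar",rb, cv2.boundingRect(c))
V=(f.sum(2)/3)
for nm,ct,R,z,t in(("bezel",(268,193),33,.072,70),("btn",(328,191),14,.075,60)):
    m=(V<t)&(np.hypot(xx-ct[0],yy-ct[1])<R)
    m=cv2.morphologyEx(m.astype(np.uint8),cv2.MORPH_CLOSE,np.ones((5,5)))
    q=ray(s,biggest(m)[:,0],z); print(nm,cv2.minEnclosingCircle(np.float32(q*1000)),cv2.fitEllipse(np.float32(q*1000)))
crop=np.hstack([cv2.resize(s["frame"][150:240,225:360],None,fx=5,fy=5,interpolation=cv2.INTER_CUBIC)])
cv2.imwrite("pics/crop0.png",crop)
E
```

```text
unit px [111 117 108] bench [133 134 136] bar [194 183 176] [186 176 169] disc [44 42 42] bez [61 60 59] btn [37 39 36]Traceback (most recent call last):
  File "<stdin>", line 10, in <module>
  File "h.py", line 7, in biggest
    return max(cv2.findContours(m.astype(np.uint8),cv2.RETR_EXTERNAL,cv2.CHAIN_APPROX_NONE)[0],key=cv2.contourArea)
ValueError: max() iterable argument is empty
```

```bash
cat > m.py <<'E'
import pickle,cv2,numpy as np
from h import *
d=pickle.load(open("s0.pkl","rb")); s=d["top"]; f=cv2.GaussianBlur(s["frame"],(3,3),0).astype(int)
b,g,r=f[...,0],f[...,1],f[...,2]
yy,xx=np.mgrid[:384,:512]
roi=(xx>225)&(xx<362)&(yy>150)&(yy<240)
m=(roi&(((g-r)>=4)|(f.sum(2)<180))).astype(np.uint8)
m=cv2.morphologyEx(m,cv2.MORPH_CLOSE,np.ones((5,5)))
m=cv2.drawContours(np.zeros_like(m),[biggest(m)],-1,1,-1)
m=cv2.morphologyEx(m,cv2.MORPH_OPEN,np.ones((15,15)))
c=biggest(m)[:,0]; print("unit",rect(ray(s,c,.063)))
cb,rb=bar(s); print("bar",rb, cv2.boxPoints(rb).tolist())
V=(f.sum(2)/3)
crop=cv2.resize(s["frame"][150:240,225:360],None,fx=5,fy=5,interpolation=cv2.INTER_CUBIC)
for nm,ct,R,z,t in(("bezel",(268,193),33,.072,80),("btn",(328,191),14,.075,70)):
    m=(V<t)&(np.hypot(xx-ct[0],yy-ct[1])<R)
    m=cv2.morphologyEx(m.astype(np.uint8),cv2.MORPH_CLOSE,np.ones((5,5)))
    k=biggest(m)[:,0]; q=ray(s,k,z); print(nm,cv2.minEnclosingCircle(np.float32(q*1000)),cv2.fitEllipse(np.float32(q*1000)))
    cv2.polylines(crop,[((k-[225,150])*5+2).astype(np.int32)],True,(0,0,255))
for k in(c,cb): cv2.polylines(crop,[((k-[225,150])*5+2).astype(np.int32)],True,(0,255,0))
cv2.imwrite("pics/crop0.png",crop)
E
python3 m.py
```

```text
unit ((590.0576171875, -29.760894775390625), (159.15554809570312, 258.77410888671875), 1.0869088172912598)
bar ((590.4721069335938, 26.668630599975586), (94.37362670898438, 13.914247512817383), 56.58372116088867) [[558.6784057617188, -8.886384963989258], [570.2925415039062, -16.549211502075195], [622.2658081054688, 62.22364807128906], [610.6516723632812, 69.886474609375]]
bezel ((588.5902099609375, 25.487770080566406), 57.62694549560547) ((588.7962036132812, 25.401897430419922), (108.15389251708984, 109.46359252929688), 104.8582534790039)
btn ((590.6522216796875, -102.61827850341797), 22.020790100097656) ((590.5491943359375, -101.96139526367188), (38.04976272583008, 43.067588806152344), 34.758548736572266)
```

View pics/crop0.png

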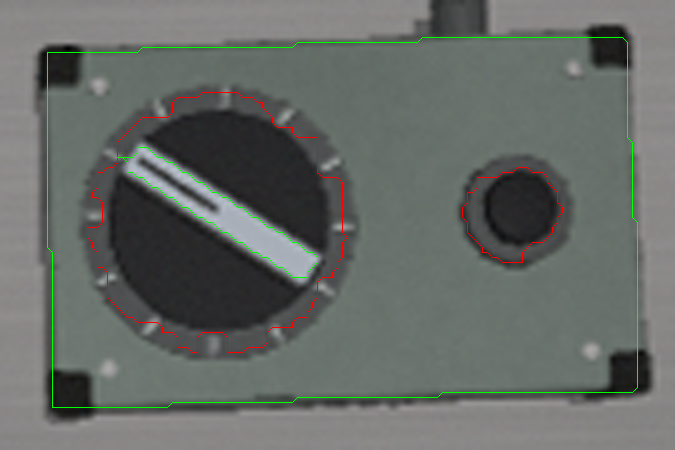

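The unit measures 159 x 259 mm, which matches, with a yaw of about 1.2°. Its predicted dial axis agrees with the bezel and bar centres at about (0.589, 0.026). The bar is 94 x 14 mm with the pointer at 56.6°, and the button is near (0.5915, -0.1045). Next I'll go to the pushing side with the fingers closed.

```bash
cat >> h.py <<'E'
AX=np.array([.5893,.0258]); BTN=np.array([.5915,-.1045]); PH0=56.6
def pose(phi,z,off=.0165,r=.032):
    a=np.deg2rad(phi); u=np.array([np.cos(a),np.sin(a)]); n=np.array([-u[1],u[0]])
    return [*(AX+r*u+off*n),z],[180,0,phi+90]
E
python3 - <<'E'
from station import ctrl, planner, cams, job
from h import *
for k in range(0,121,30):
    q=planner.solve_ik(*pose(PH0-k,.108)); print(k,None if q is None else np.round(q,0))
q=planner.solve_ik([*BTN,.1],[180,0,PH0-20]); print(q)
ctrl.close_gripper(10)
p,o=pose(PH0,.22,.035); ctrl.move_pose(p,o)
p,o=pose(PH0,.108,.035); ctrl.move_straight(p,o,v=.1)
s=ctrl.observe(); print(s["time"],s["tool_pos"],s["tcp_rot"],s["ft_force"],s["gripper_width"])
im=[cams.snapshot(n)["frame"] for n in("top","side")]
cv2.imwrite("pics/a.png",np.vstack([cv2.resize(im[0][140:240,220:360],(560,400)),cv2.resize(im[1][130:250,190:358],(560,400))])[:,:][:800])
cv2.imwrite("pics/a.png",np.hstack([cv2.resize(im[0][140:240,220:320],(400,400)),cv2.resize(im[1][130:230,200:300],(400,400))]))
E
```

```text
0 [ 21.  35. -44. 104.  30.  53.  21.]
30 [ 20.  36. -41. 102.  28.  53.  -6.]
60 [ 18.  35. -36. 101.  25.  52. -32.]
90 [ 15.  34. -29. 101.  20.  51. -57.]
120 [ 13.  32. -24. 102.  16.  49. -82.]
[ 23.28389396  31.09083003 -23.32625568 104.84382891  16.14604656
  47.33208164 -61.48476789]
5.65 [0.57821238 0.07197724 0.10869393] [1.79944848e+02 6.01522342e-02 1.46595983e+02] [-0.27139105  2.11004531 -0.08974406] 0.0005671249677063504
```

View pics/a.png

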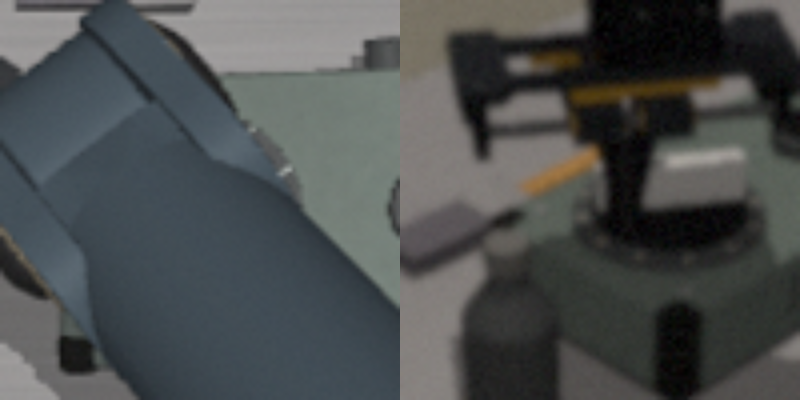

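The side view shows the closed fingertips on the counter-clockwise side of the bar's pointer half, not touching it. The gripper body is above the bottle. Next I push in 15° steps and log the force.

```bash
python3 - <<'E'
from station import ctrl, planner, cams, job
from h import *
ctrl.hold(.2); f0=np.array(ctrl.observe()["ft_force"]); print("bias",f0.round(2))
def go(k,off=.0165,v=.03):
    p,o=pose(PH0-k,.108,off); ctrl.move_straight(p,o,v=v); s=ctrl.observe()
    a=np.deg2rad(PH0-k); n=np.array([-np.sin(a),np.cos(a)]); f=np.array(s["ft_force"])-f0
    print(k,"t",round(s["time"],2),"pos err mm",((np.array(s["tool_pos"])-p)*1000).round(1),"fn",(f[:2]@n).round(2),"f",f.round(2))
go(0,.022); go(0,.0165)
for k in (8,16,24,32,46,60): go(k)
E
```

```text
bias [-0.31 -0.71 -0.74]
0 t 6.53 pos err mm [-0.  -0.  -0.1] fn -0.66 f [ 0.76 -0.06  0.96]
0 t 6.87 pos err mm [0.1 0.1 0. ] fn 0.57 f [-0.04  0.98  1.42]
8 t 7.18 pos err mm [-0.8  0.5 -0.2] fn 3.2 f [-2.12  2.43  1.57]
16 t 7.5 pos err mm [ 0.5 -0.5  0.1] fn 0.33 f [-0.15  0.31  1.27]
24 t 7.82 pos err mm [ 0.2 -0.3  0.1] fn 0.62 f [0.17 0.85 0.7 ]
32 t 8.13 pos err mm [-0.3  0.1 -0.1] fn 0.32 f [0.51 0.58 0.77]
46 t 8.57 pos err mm [0.  0.3 0. ] fn 1.4 f [0.14 1.45 1.22]
60 t 9.02 pos err mm [-0.1 -0.2 -0. ] fn 0.26 f [0.25 0.25 1.2 ]
```

```bash
cat > fin.py <<'E'
from station import ctrl, planner, cams, job
from h import *
for k in (70,80,90,98,105,112):
    p,o=pose(PH0-k,.108); ctrl.move_straight(p,o,v=.025)
s=ctrl.observe(); print(s["time"],s["ft_force"].round(2) if hasattr(s["ft_force"],"round") else s["ft_force"])
p,o=pose(PH0-112,.108,.035); ctrl.move_straight(p,o,v=.05)
p,o=pose(PH0-112,.2,.035); ctrl.move_straight(p,o,v=.12)
ctrl.move_pose([.45,-.3,.22],o)
ctrl.hold(.3)
s=cams.snapshot("top"); c,rb=bar(s); b=cv2.boxPoints(rb); print(rb,b.tolist(),ctrl.observe()["time"])
cv2.imwrite("pics/b.png",cv2.resize(s["frame"][110:270,180:400],None,fx=3,fy=3,interpolation=cv2.INTER_CUBIC))
import pickle; pickle.dump(s,open("s1.pkl","wb"))
E
python3 fin.py
```

```text
11.2167 [-0.36  0.29  0.22]
((589.3728637695312, 24.6658992767334), (13.192876815795898, 89.3968505859375), 25.929489135742188) [[563.8954467773438, 61.98027420043945], [602.9855346679688, -18.417251586914062], [614.8502807617188, -12.648475646972656], [575.7601928710938, 67.74905395507812]] 14.3833
```

View pics/b.png

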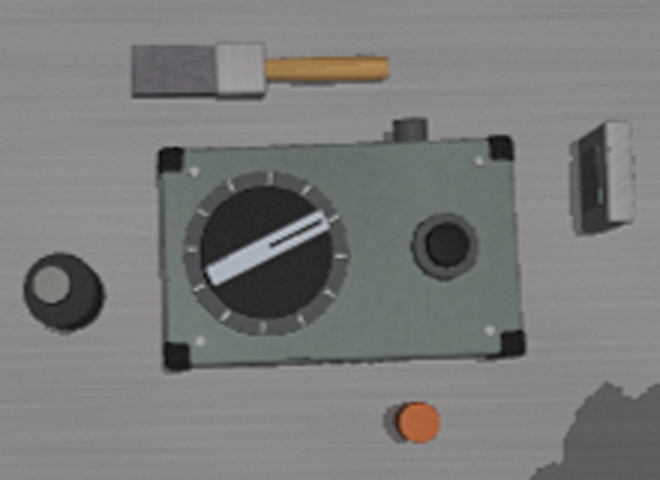

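The pointer is now at -64.1°, a turn of 120.7°, so the dial is at the fourth click. The bottle, brush, nozzle and square have not moved. The button's top is at crop pixel (447,245), i.e. image (329,191.7). Next I press it with force-guarded 1 mm steps.

```bash
python3 - <<'E'
from station import ctrl, planner, cams, job
from h import *
import pickle
s=pickle.load(open("s1.pkl","rb")); b=ray(s,[[328.8,191.4]],.08)[0]; print("btn",b, np.linalg.norm(b-AX))
assert np.linalg.norm(b-BTN)<.006
b=(b+BTN)/2; o=[180,0,90]
ctrl.move_pose([*b,.2],o); ctrl.move_straight([*b,.118],o,v=.1)   # tip at .096
ctrl.hold(.3); f0=np.array(ctrl.observe()["ft_force"]); z0=None
for i in range(40):
    z=.118-.001*i; ctrl.move_straight([*b,z],o,v=.02); ctrl.hold(.1); st=ctrl.observe()
    f=(np.array(st["ft_force"])-f0); print(round(z-.022,4),round(st["tool_pos"][2]-.022,4),f.round(2))
    if f[2]>12: break
print(st["time"])
E
```

```text
btn [ 0.59165275 -0.10543764] 0.1312587320276145
0.096 0.096 [ 0.3  -0.5   0.28]
0.095 0.095 [ 0.41 -0.2  -0.57]
0.094 0.094 [ 0.91 -0.41 -0.52]
0.093 0.093 [-0.09 -0.13  0.77]
0.092 0.092 [0.7  0.23 0.14]
0.091 0.091 [-0.55  0.62  0.68]
0.09 0.09 [ 0.57 -0.15  0.26]
0.089 0.089 [0.04 0.77 0.05]
0.088 0.088 [ 0.04 -0.4   0.11]
0.087 0.087 [-0.74 -0.13  1.02]
0.086 0.086 [ 0.32 -0.02  0.96]
0.085 0.0852 [-0.12  0.14  1.05]
0.084 0.0841 [-0.11  0.38  2.57]
0.083 0.0831 [0.34 0.61 3.17]
0.082 0.0821 [0.24 0.21 3.26]
0.081 0.0811 [1.07 0.12 4.92]
0.08 0.0801 [0.63 0.02 3.87]
0.079 0.0794 [0.22 0.6  7.93]
0.078 0.0793 [-2.27 -0.18 12.62]
23.2583
```

Contact came at about 85.5 mm and a hard stop at 79.3 mm. That is the full 6 mm of travel. Next I release the button, retreat and check.

```bash
python3 - <<'E'
from station import ctrl, planner, cams, job
from h import *
p=np.array(ctrl.observe()["tool_pos"]); ctrl.move_straight([p[0],p[1],.2],v=.08)
ctrl.move_pose([.45,-.3,.25],[180,0,34.6]); ctrl.hold(.5)
s=cams.snapshot("top"); c,rb=bar(s); b=cv2.boxPoints(rb); e=b[2]-b[3] if np.linalg.norm(b[2]-b[3])>50 else b[1]-b[2]
print(rb, "turn",PH0-(np.degrees(np.arctan2(e[1],e[0]))%180-180), ctrl.observe()["time"])
import pickle; a=pickle.load(open("s1.pkl","rb"))["frame"]
print("diff px",(cv2.absdiff(a,s["frame"]).max(2)[110:260,180:390]>40).sum())
E
```

```text
((589.3728637695312, 24.6658992767334), (13.192876815795898, 89.3968505859375), 25.929489135742188) turn 120.67051 26.1833
diff px 3
```

The dial still reads 120.7°, and the scene is unchanged from the picture taken before the press, so I'm handing in.

```bash
python3 -c "
from station import job
print(job.sign_off())"
```

```text
the job is handed in; nothing more can be done
None
```

The dial was turned four clicks clockwise (measured 120.7°), the button was pressed its full 6 mm and released, the other objects were left where they stood, and the job was handed in with the arm clear (sign-off returned no verdict).

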